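# Load a vial carrier into the analyser through its sprung intake flap

### The job

Load the handled vial carrier into the analyser: set it upright in the loading track with its nose to the flap and its handle outwards, then push it in through the sprung flap until it is fully home, the stiff docking plunger inside pressed right in, feeling your way gently so that its stop is not rammed. Draw back so that the flap swings shut behind it, and leave the other things on the bench where they are.

Things in the scene. Friction and masses are not known exactly. Their poses are not given: they have to be found in the camera images.
- carrier_center (a point): The vial carrier to load: green plastic block 84 long, 40 wide, 34 high; eight rubber-stoppered vials bring it to 48 mm; a low grip handle at one end makes it 120 long in all; 0.22 to 0.37 kg. Point: centre of the block, 24 above its underside. x = along it to the nose (plain end, 42 mm ahead of the point), y across, z up. Grip it across its 40 mm width, about 30 above its underside.
- carrier_tail (a point): Middle of the end face of the carrier's handle, 78 mm behind carrier_center, 10 above the underside; same axes. The handle is a fin 36 long, 16 wide, 20 high (the end face is 16 x 20) on a foot 4 thick and 36 wide. The place to push.
- mouth (a point): The fixed analyser's carrier intake: point on the track floor (30 mm above the bench), on the track's centre line, in the plane of the shut flap. x = level, inward along the track (the way to push), y across, z up. Home lies deeper or less deep each time and is hidden: when the carrier is home its tail is 5 to 29 mm inside (x of the tail 0.005 to 0.029), so it must be felt.
- track_end (a point): Outer end of the open loading track, on its floor, 165 mm before the mouth; same axes as mouth. The track is a level bed 80 wide; two guide curbs 44 mm apart, 7 high, run along it and on inside, 2 mm beside the carrier on each side.
- snout_top (a point): Top of the snout around the mouth, above the flap, 72 mm above the track floor; same axes. The snout is 80 wide and 100 long, opening 64 wide, 62 high under the hinge, clear cover; behind it (x 0.10 from the mouth, y -0.085 to 0.225) rises the tall body. To push the tail 29 mm in under the hinge line, tilt the fingers about 40 to 45 deg: pointing inward and down.
- flap (a joint): The sprung flap across the mouth: grey plate 56 wide, hinged along its top edge 62 mm above the track floor, lower edge 22 above the floor (the handle passes under it, the block does not). 0 = shut, hanging; grows as it swings inward, to 1.45 rad. Light spring, about 1 N at its edge; it rides over the carrier and drops behind the block.
- plunger (a joint): Docking plunger on the hidden end stop inside the analyser, in m: 0 = out (start), 0.006 = fully in, where it stops solid. It has no spring but a friction brake: it takes a steady 6 N to push back and stays where it is pushed. Sliding the carrier in past the flap takes 2 to 5 N, uneven at the start; docking adds the 6 N, then a further sharp rise means home. Go slowly there (about 8 mm per s): over 18 N on it is ramming.
- spare_carrier: Bystander: empty vial carrier, 84 x 40 x 34 mm, same green plastic, without handle and vials; origin at the centre of its underside.
- tube_rack: Bystander: long green open-sided rack of capped tubes, 50 x 200 x 86 mm; origin at the centre of its underside.
- diluent: Bystander: white bottle, diameter 68, height 150 mm; origin at the centre of its underside.
- rinse: Bystander: second white bottle, diameter 68, height 150 mm; origin at the centre of its underside.
- beaker: Bystander: small glass beaker, diameter 66, height 75 mm; origin at the centre of its underside.
Mind the look-alikes: they are no part of the job. What is shaped like the part that bears carrier_center but purple is not meant.

How it is judged:
By the outcome, as a careful person would: the job done as asked, in the order asked, and still so for the second after the job is handed in, with the robot touching nothing.
It also fails if it takes over 64 s, if anything falls off the work surface, if the arm or the gripper's body presses on something with over 40 N, if the wrist force passes 120 N, or if a joint passes its speed limit or range.

### The arm

A 7-joint arm with a two-finger parallel gripper is mounted at the origin on the work surface. World frame = base frame: x ahead of the robot, y to its left, z up, the work surface at z = 0. Lengths are in m, angles in rad, forces in N, time in s.
With the tool pointing down it reaches from about 0.4 to 0.875 m from the base axis. Payload 6.5 kg.
Tool frame: the origin (TCP) lies between the finger pads; the fingertips stand 11 mm ahead of it and the grasp point (between the pads) lies 8 mm behind it; z points along the fingers, y is the line along which they close (so a half turn about z gives the same grasp; the last joint's range is limited). The gripper opens to 88 mm and grips with 3 to 60 N. Pads are 18 mm wide; open, the fingers measure 123 mm over their backs; the gripper's body (75 mm by 187 mm) begins 45 mm behind the grasp point.
Start: joints at [-1.296, 0.536, -0.004, 1.538, 0.003, 1.067, -0.071], TCP at [0.217, 0.613, 0.25] pointing down, gripper open.
Joint ranges: [-2.7, 2.7], [-0.37, 2.16], [-1.27, 1.26], [0.24, 2.4], [-1.31, 4.45], [0.19, 1.91], [-2.76, 2.76]. Speed limits (rad/s): [2.39, 2.39, 3.14, 3.14, 3.14, 3.14, 3.14].

### API

Orientations are given as [roll, pitch, yaw] about the fixed x, y, z axes, in that order (R = Rz(yaw) Ry(pitch) Rx(roll)).
In Python, from plant import env gives the robot as it stands. The module is installed in compiled form; this text tells all that it offers.
- The arm moves only by the tool step_arm, never from a script. Its argument "moves" is text: rows parted by semicolons, each of 5 numbers parted by spaces: the opening, from 0 (shut) to 1 (fully open), then the shift along the tool's x, y, z in m, then the turn about the tool's z in rad. A call has 1 to 20 rows; each row shifts and turns the commanded pose from where the row before left it, along the tool's axes as they then stand; what a row does not reach is not made up. A row lasts 1/10 s, in which the tool goes at most 50 mm and 8.59 degrees, less where a joint would pass 70% of its speed; a pose out of reach is approached as far as the arm can. A call is refused whole if a number of a shift passes 0.05 or a number of a turn 0.15, either way. A call with a gripper value outside its range is refused whole. The fingers move at their own pace and stop on an object; "newtons" is the grip in N (left out, the last holds). Time passes only in rows, so rows that do not move let the fingers close. It gives the time, the measured TCP pose, the force, the opening and the grip force at its end, in the units of the state.
- env.read_state(): the state, without advancing time (a new reading comes with each control period).
- env.read_camera(name): name is "side" or "top" or "wrist"; returns the picture (384x512x3 uint8, red, green, blue); there is no depth.
- env.camera_params(name): a dict with "camera_matrix" (3x3 intrinsics, pixels), "extrinsics" (4x4, takes a point from camera to world coordinates); the wrist camera has in their place "T_tool_cam" (4x4, takes a point from camera to tool coordinates, whose origin is the TCP and whose axes are the flange's). Camera axes: x right, y down, z forward; pixel columns grow to the right and rows downward; lengths in m; the calibration is good to about 2 mm. A picture is of the moment at which its call begins: read the wrist's pose just before it. camera_params takes no time and is no camera call.
- env.job_done(): hands the job in; it is judged then, once.
The state is a dict: "clock": time; "qpos": joint angles; "qd": joint speeds; "tau": joint torques, N m; "ee_pos": TCP position; "orientation": TCP orientation; "ft_force": force on the tool from outside, world axes, zero at the start; "wrist_torque": the same for the moment, N m; "finger_gap": finger opening in m; "grip_force": force on a finger pad.
Only numpy, scipy, OpenCV 4.12 (cv2) and the standard library are available. Lean on these libraries where they do the work, as an engineer would, in place of code of your own. Each camera call takes 0.05 s, during which the arm holds its last target. There are 200 camera calls.

## Working session

There is one attempt and no reset: what is moved stays moved. The work goes in short steps, Python scripts to look and compute and a tool call to move; the robot and the scene stay as the last step left them, time stands still between calls to the robot, and variables do not carry over. Pictures are saved under pics/ and viewed, at most 10 in all, crops included, and the job is handed in when it is done.

Besides the shell and the picture viewer there is one more tool, called after "Emit:" in YAML: its name, and indented under it one key for each argument. step_arm: Moves the arm, as the interface text tells. Its arguments: {"type":"object","properties":{"moves":{"type":"string"},"newtons":{"type":"number"}},"required":["moves"]}

```bash
mkdir -p pics; python3 - <<'E'
from plant import env
import cv2,numpy as np
s=env.read_state();print({k:np.round(v,3).tolist() for k,v in s.items()})
for n in("top","side"):
    cv2.imwrite(f"pics/{n}0.png",env.read_camera(n)[:,:,::-1]);p=env.camera_params(n);print(n,np.round(p["camera_matrix"],1).tolist(),np.round(p["extrinsics"],3).tolist())
print(np.round(env.camera_params("wrist")["T_tool_cam"],3).tolist())
E
```

```text
{'clock': 0.0, 'qpos': [-1.296, 0.537, -0.004, 1.539, 0.003, 1.067, -0.071], 'qd': [-0.001, 0.0, 0.001, 0.001, -0.001, -0.001, 0.002], 'tau': [0.0, -57.1, 0.991, -25.159, -0.056, 0.018, 0.0], 'ee_pos': [0.217, 0.612, 0.249], 'orientation': [-3.14, 0.0, 2.801], 'ft_force': [0.381, 0.168, -0.745], 'wrist_torque': [0.002, 0.013, 0.016], 'grip_force': 0.0, 'finger_gap': 0.088}
top [[411.9, 0.0, 252.3], [0.0, 411.9, 194.4], [0.0, 0.0, 1.0]] [[-0.019, -0.989, 0.149, 0.392], [-1.0, 0.018, -0.008, 0.13], [0.006, -0.149, -0.989, 0.937], [0.0, 0.0, 0.0, 1.0]]
side [[369.6, 0.0, 254.8], [0.0, 369.6, 189.6], [0.0, 0.0, 1.0]] [[-0.999, -0.03, 0.041, 0.504], [-0.05, 0.708, -0.704, 0.8], [-0.008, -0.706, -0.709, 0.754], [0.0, 0.0, 0.0, 1.0]]
[[0.0, -0.946, -0.324, 0.085], [1.0, 0.0, -0.0, 0.0], [0.0, -0.324, 0.946, -0.133], [0.0, 0.0, 0.0, 1.0]]
```

View pics/top0.png

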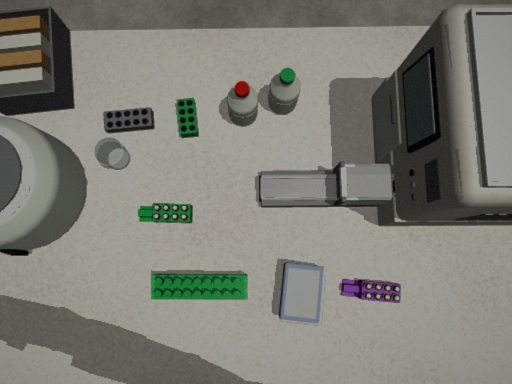

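View pics/side0.png

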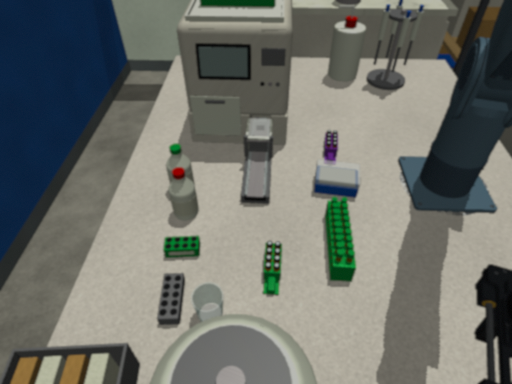

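The top view has these candidates:
- Green block with white stoppers and a handle at (167,213).
- Green empty block at (187,117).
- Long green rack at (199,287).
- Purple lookalike at (371,291).

The one at (167,213) fits because it is green, has eight vials, and has a handle (left, towards +y). The track runs from (260,188) to the snout at (340,183). I'll confirm with a crop.

```bash
python3 - <<'E'
import cv2,numpy as np
t=cv2.imread("pics/top0.png")
a=cv2.resize(t[190:235,130:210],None,fx=5,fy=5,interpolation=cv2.INTER_CUBIC)  # 400x225
b=cv2.resize(t[155:215,250:410],None,fx=5,fy=5,interpolation=cv2.INTER_CUBIC) # 800x300
c=np.zeros((525,800,3),np.uint8);c[:225,:400]=a;c[225:]=b
cv2.imwrite("pics/crop.png",c)
E
```

```text
(no output)
```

View pics/crop.png

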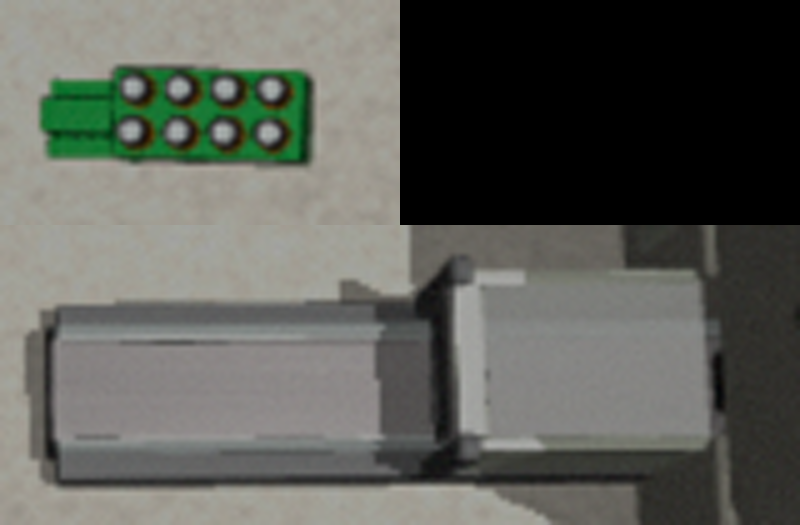

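The crop confirms it: green block with eight stoppered vials and the handle at left (crop (45,115)). The bed's left corners are at crop (55,308) and (60,482), and the snout is at crop x 455–710.

```bash
cat > h.py <<'E'
from plant import env
import numpy as np
def ray(n,u,v,z):
    p=env.camera_params(n);K=np.array(p["camera_matrix"]);E=np.array(p["extrinsics"])
    d=E[:3,:3]@np.linalg.solve(K,[u,v,1.]);o=E[:3,3];return o+d*(z-o[2])/d[2]
E
python3 - <<'E'
from h import *
A=lambda x,y,z:ray("top",130+(x+.5)/5-.5,190+(y+.5)/5-.5,z)
B=lambda x,y,z:ray("top",250+(x+.5)/5-.5,155+(y-225+.5)/5-.5,z)
P=lambda n,*q:print(n,*[np.round(i,4)[:2] for i in q])
P("vial",A(133,88,.048),A(272,90,.048),A(132,132,.048),A(270,133,.048),A(202,110.5,.048))
P("block top corners",A(113,68,.034),A(308,73,.034),A(113,158,.034),A(303,162,.034))
P("tail",A(42,97,.020),A(42,132,.020))
P("bed",B(55,308,.03),B(60,482,.03),B(400,301,.03),B(640,480,.03))
P("floor/curb top",B(60,340,.037),B(60,438,.037),B(370,342,.037),B(430,436,.037))
P("snouttop",B(475,272,.102),B(485,450,.102),B(700,272,.102),B(710,450,.102),B(455,275,.102),B(455,440,.102))
s=lambda u,v,z:ray("side",u,v,z)
P("side trackend",s(242,199,.03),s(269,200,.03),s(256,200,.03))
P("side snout",s(246,136,.102),s(272,136,.102))
P("side vials",s(272,262,.048))
E
```

```text
vial [0.5015 0.3319] [0.4996 0.2717] [0.4824 0.332 ] [0.4809 0.2724] [0.4912 0.3019]
block top corners [0.5123 0.344 ] [0.5085 0.2581] [0.4725 0.3433] [0.4692 0.2601]
tail [0.5017 0.3788] [0.486  0.3784]
bed [0.581  0.1032] [0.5022 0.1027] [ 0.5815 -0.052 ] [ 0.4985 -0.155 ]
floor/curb top [0.5649 0.1015] [0.5209 0.1025] [ 0.5616 -0.0364] [ 0.5189 -0.0611]
snouttop [ 0.5781 -0.0693] [ 0.5036 -0.0695] [ 0.5765 -0.1628] [ 0.5019 -0.1618] [ 0.577  -0.0609] [ 0.5079 -0.0574]
side trackend [0.5781 0.1176] [0.5053 0.1182] [0.5402 0.1197]
side snout [ 0.5778 -0.0666] [ 0.5023 -0.0696]
side vials [0.4942 0.3267]
```

Emit:
step_arm:
  moves: "1 0 0 0 0.127;1 0 0 0 0.127;1 0 0 0 0.127;1 0 0 0 0.127;1 0 0 0 0.127;1 0 0 0 0.127;1 0 0 0 0.127;1 0 0 0 0.127;1 0 0 0 0.127;1 0 0 0 0.127;1 -0.03 0.0286 0 0;1 -0.03 0.0286 0 0;1 -0.03 0.0286 0 0;1 -0.03 0.0286 0 0;1 -0.03 0.0286 0 0;1 -0.03 0.0286 0 0;1 -0.03 0.0286 0 0;1 -0.03 0.0286 0 0;1 -0.03 0.0286 0 0;1 -0.03 0.0286 0 0"

```text
clock: 2.1
ee_pos: [0.4917, 0.3, 0.2495]
orientation: [-3.141, 0.0, 1.531]
ft_force: [0.3, 0.7, -0.6]
finger_gap: 0.0882
grip_force: 0.0
```

```bash
python3 - <<'E'
from h import *
import cv2
s=env.read_state();print(np.round(s["ee_pos"],4),np.round(s["orientation"],4),np.round(s["qpos"],3))
cv2.imwrite("pics/w1.png",env.read_camera("wrist")[:,:,::-1]);print(np.round(env.camera_params("wrist")["camera_matrix"],1).tolist())
E
```

```text
[0.4917 0.3    0.2495] [-3.1411e+00  3.0000e-04  1.5310e+00] [-0.915  0.427  0.382  1.758 -0.186  0.992 -0.502]
[[284.1, 0.0, 261.2], [0.0, 284.1, 192.2], [0.0, 0.0, 1.0]]
```

View pics/w1.png

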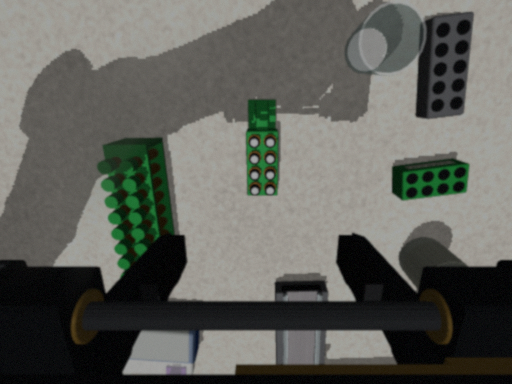

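The wrist view shows the carrier upright between the fingers: vials from (256,142) to (269,190), handle at the top at (262,112). The track end is at (302,285). I'll cross-check the position.

```bash
cat >> h.py <<'E'
from scipy.spatial.transform import Rotation as Ro
def wray(u,v,z,pos,ori):
    p=env.camera_params("wrist");K=np.array(p["camera_matrix"]);T=np.array(p["T_tool_cam"])
    R=Ro.from_euler("xyz",ori).as_matrix();o=R@T[:3,3]+pos;d=R@T[:3,:3]@np.linalg.solve(K,[u,v,1.]);return o+d*(z-o[2])/d[2]
E
python3 - <<'E'
from h import *
s=env.read_state();f=lambda u,v,z:np.round(wray(u,v,z,np.array(s["ee_pos"]),s["orientation"]),4)[:2]
for u,v in((256,142),(270,142),(254,190),(269.5,190)):print(f(u,v,.048))
print("block",f(262,131,.034),f(263,195,.034),"tail",f(262.5,99,.02),"track",f(277,291,.03),f(327,291,.03))
E
```

```text
[0.4929 0.3244]
[0.5094 0.3236]
[0.4872 0.265 ]
[0.5064 0.264 ]
block [0.5006 0.335 ] [0.498  0.2528] tail [0.503  0.3715] track [0.5117 0.0979] [0.5865 0.094 ]
```

```bash
python3 - <<'E'
from h import *
print(np.round(env.camera_params("wrist")["T_tool_cam"],5).tolist(),env.camera_params("wrist").keys())
s=env.read_state();print(s["ee_pos"],s["orientation"],Ro.from_euler("xyz",s["orientation"]).as_matrix().round(4).tolist())
print(np.round(env.camera_params("top")["extrinsics"],5).tolist())
E
```

```text
[[0.00024, -0.94597, -0.32426, 0.08506], [1.0, 0.0001, 0.00045, -0.0004], [-0.00039, -0.32426, 0.94597, -0.13337], [0.0, 0.0, 0.0, 1.0]] dict_keys(['camera_matrix', 'T_tool_cam'])
[0.49698013 0.29240115 0.24998009] [3.13786722 0.00394359 1.52181936] [[0.049, 0.9988, 0.0035], [0.9988, -0.0489, -0.0041], [-0.0039, 0.0037, -1.0]]
[[-0.01862, -0.98866, 0.149, 0.39195], [-0.99981, 0.01758, -0.00831, 0.13034], [0.0056, -0.14913, -0.9888, 0.93658], [0.0, 0.0, 0.0, 1.0]]
```

Emit:
step_arm:
  moves: "1 0 0 0.02 0;1 0 0 0.02 0;1 0 0 0.02 0;1 0 0 0.01 0;1 0 0 0 0;1 0 0 0 0;1 0 0 0 0"

```text
clock: 2.85
ee_pos: [0.4916, 0.3018, 0.1807]
orientation: [3.14, -0.001, 1.531]
ft_force: [-0.6, 0.7, 0.0]
finger_gap: 0.0883
grip_force: 0.0
```

```bash
cat > rd.py <<'E'
from h import *
s=env.read_state()
for k in("clock","ee_pos","orientation","qpos","ft_force","finger_gap"):print(k,np.round(s[k],4).tolist())
E
python3 rd.py
```

```text
clock 2.85
ee_pos [0.4916, 0.3018, 0.1807]
orientation [3.1402, -0.0011, 1.5309]
qpos [-0.893, 0.5145, 0.3534, 1.8135, -0.2284, 0.8518, -0.4706]
ft_force [-0.6254, 0.6557, 0.0386]
finger_gap 0.0883
```

Emit:
step_arm:
  moves: "1 0 0 0.03 0;1 0 0 0.03 0;1 0 0 0.03 0;1 0 0 0.03 0;1 0 0 0.02 0;1 0 0 0.01 0;1 0 0 0.008 0;1 0 0 0 0;0.3 0 0 0 0;0.3 0 0 0 0;0.3 0 0 0 0;0.3 0 0 0 0;0.3 0 0 0 0;0.3 0 0 0 0;0.3 0 0 0 0"
  newtons: 20

```text
clock: 4.35
ee_pos: [0.4913, 0.3014, 0.0218]
orientation: [3.141, -0.0, 1.531]
ft_force: [0.8, 0.8, 0.9]
finger_gap: 0.0398
grip_force: 20.0
```

Emit:
step_arm:
  moves: "0.3 0 0 -0.02 0;0.3 0 0 -0.02 0;0.3 0 0 -0.02 0;0.3 0 0 -0.02 -0.026;0.3 -0.025 0.0045 0 0;0.3 -0.025 0.0045 0 0;0.3 -0.025 0.0045 0 0;0.3 -0.025 0.0045 0 0;0.3 -0.025 0.0045 0 0;0.3 -0.025 0.0045 0 0;0.3 -0.025 0.0045 0 0;0.3 -0.025 0.0045 0 0;0.3 -0.025 0.0045 0 0;0.3 -0.025 0.0045 0 0;0.3 -0.025 0.0045 0 0;0.3 -0.025 0.0045 0 0;0.3 -0.0057 0 0 0;0.3 0 0 0 0;0.3 0 0 0 0;0.3 0 0 0 0"

```text
clock: 6.35
ee_pos: [0.5405, -0.0032, 0.1015]
orientation: [-3.141, -0.001, 1.559]
ft_force: [-0.3, -0.5, -2.4]
finger_gap: 0.0398
grip_force: 20.0
```

```bash
python3 rd.py; python3 - <<'E'
from h import *
import cv2
a=env.read_camera("wrist")[:,:,::-1];b=env.read_camera("top")[:,:,::-1];c=env.read_camera("side")[:,:,::-1]
for n,i in zip("wts",(a,b,c)):cv2.imwrite(f"pics/{n}2.png",i)
# wrist crop x3 and side crop x3
w=cv2.resize(a[0:300,130:396],(532,600));s_=cv2.resize(c[105:215,215:300],(268,347),interpolation=cv2.INTER_CUBIC)
o=np.zeros((600,800,3),np.uint8);o[:,:532]=w;o[:347,532:]=s_;cv2.imwrite("pics/c2.png",o)
E
```

```text
clock 6.35
ee_pos [0.5405, -0.0032, 0.1015]
orientation [-3.141, -0.0009, 1.5591]
qpos [-0.2996, 0.5819, 0.2899, 1.9434, -0.2631, 0.653, 0.1438]
ft_force [-0.2614, -0.5081, -2.3899]
finger_gap 0.0398
```

View pics/c2.png

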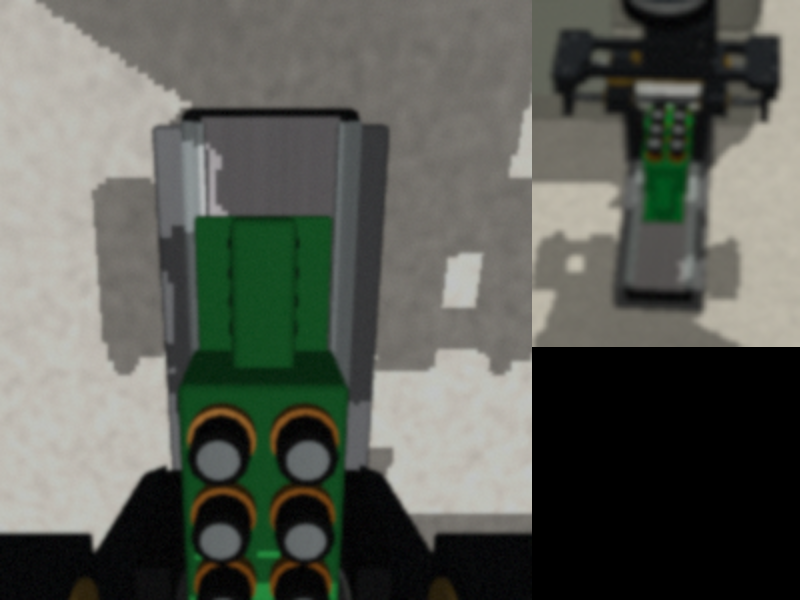

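The enlarged wrist view shows the track running straight. Bed edges are at crop (153,125)/(388,125) and (172,460)/(370,460), with inner curb edges at 203/337. The carrier's mid-line is at about 264 and the track's at about 270, so the carrier must go roughly 2–3 mm in +y(tool).

```bash
python3 - <<'E'
from h import *
s=env.read_state();p=np.array(s["ee_pos"]);R=Ro.from_euler("xyz",s["orientation"]).as_matrix()
f=lambda x,y,z:(R.T@(wray(130+(x+.5)/2-.5,(y+.5)/2-.5,z,p,s["orientation"])-p))[:2].round(4)
b=p[2]-.022
print("bed",f(153,127,.03),f(388,127,.03),f(172,460,.03),f(370,460,.03))
print("curbin",f(203,120,.037),f(337,120,.037),f(198,330,.037),f(332,330,.037),"out",f(181,122,.037),f(358,122,.037))
print("carrier foot",f(195,216,b+.004),f(332,216,b+.004),"block",f(180,386,b+.034),f(348,386,b+.034),"fin",f(234,220,b+.02),f(297,220,b+.02),"vial",f(219,460,b+.048),f(306,460,b+.048),f(219,541,b+.048),f(304,541,b+.048))
E
```

```text
bed [ 0.1048 -0.0366] [0.1048 0.041 ] [-0.017  -0.0366] [-0.017   0.0425]
curbin [ 0.1061 -0.0193] [0.1061 0.0232] [ 0.0379 -0.0234] [0.0379 0.0244] out [ 0.1055 -0.0264] [0.1056 0.0299]
carrier foot [ 0.0788 -0.0177] [0.0788 0.0173] block [ 0.0432 -0.0191] [0.0432 0.0189] fin [ 0.0786 -0.007 ] [0.0786 0.0075] vial [ 0.0316 -0.0095] [0.0316 0.0087] [ 0.0119 -0.01  ] [0.0119 0.0087]
```

Emit:
step_arm:
  moves: "0.3 0 0.0024 0.01 0;0.3 0 0 0.01 0;0.3 0 0 0.01 0;0.3 0 0 0.01 0;0.3 0 0 0.003 0;0.3 0 0 0.002 0;0.3 0 0 0.002 0;0.3 0 0 0 0;0.3 0 0 0 0"

```text
clock: 7.4
ee_pos: [0.5434, -0.005, 0.055]
orientation: [3.141, -0.0, 1.557]
ft_force: [0.7, 0.0, -2.5]
finger_gap: 0.0399
grip_force: 20.0
```

Emit:
step_arm:
  moves: "0.3 0 0 0.001 0;0.3 0 0 0.001 0;0.3 0 0 0.001 0;0.3 0 0 0 0;0.3 0 0 0 0"

```text
clock: 7.9
ee_pos: [0.5432, -0.005, 0.0518]
orientation: [3.141, -0.0, 1.557]
ft_force: [-0.2, -0.7, -0.4]
finger_gap: 0.0394
grip_force: 20.0
```

Emit:
step_arm:
  moves: "1 0 0 0 0;1 0 0 0 0;1 0 0 0 0;1 0 0 0 0;1 0 0 0 0;1 0 0 -0.01 0;1 0 0 -0.03 0;1 0 0 -0.04 0;1 0 0 -0.04 0;0 0 0 -0.04 0;0 0.03 0 -0.03 0;0 0.04 0 0 0;0 0.04 0 0 0;0 0.04 0 0 0;0 0 0 0 0;0 0 0 0 0"

```text
clock: 9.5
ee_pos: [0.545, 0.1456, 0.2422]
orientation: [3.141, 0.0, 1.559]
ft_force: [-0.0, -1.3, 0.6]
finger_gap: 0.0343
grip_force: 0.0
```

```bash
python3 rd.py; python3 - <<'E'
from h import *
import cv2
b=env.read_camera("top")[:,:,::-1];cv2.imwrite("pics/t3.png",b)
c=env.read_camera("side")[:,:,::-1]
o=np.zeros((600,800,3),np.uint8);o[:300]=cv2.resize(b[155:215,250:410],(800,300),interpolation=cv2.INTER_CUBIC);o[300:,:400]=cv2.resize(c[100:220,180:340],(400,300),interpolation=cv2.INTER_CUBIC)
cv2.imwrite("pics/c3.png",o)
E
```

```text
clock 9.5
ee_pos [0.545, 0.1456, 0.2422]
orientation [3.1414, 0.0001, 1.5589]
qpos [-0.5949, 0.4098, 0.33, 1.794, -0.1576, 0.9634, -0.212]
ft_force [-0.0085, -1.2976, 0.5838]
finger_gap 0.0343
```

View pics/c3.png

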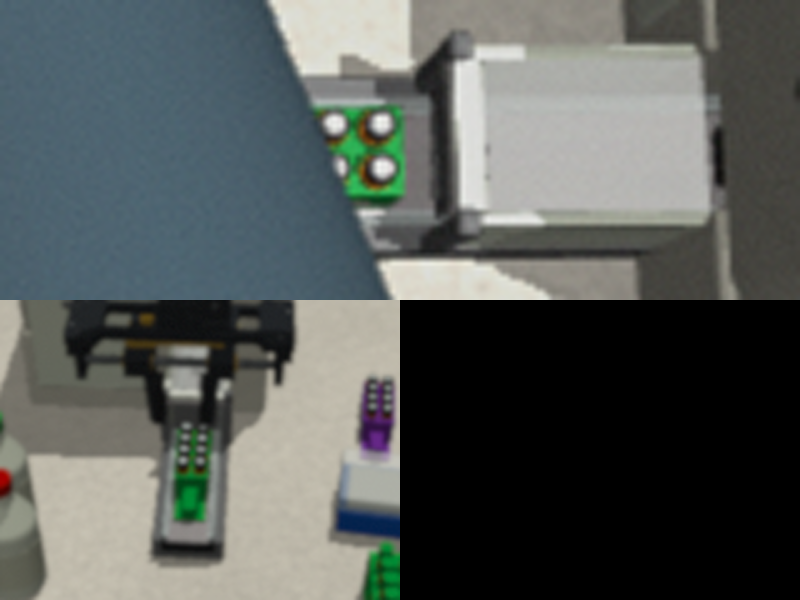

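The carrier sits level between the curbs, short of the flap (top crop: nose at (404,150), flap at about (440,150)). The moves offer no tilt directly, so I'll test whether the arm's reach limit tilts the tool. I'll do this in the free space at +y, where tilting toward the base means pointing -y, the push direction.

Emit:
step_arm:
  moves: "0 0.03 -0.0245 0 0;0 0.03 -0.0245 0 0;0 0.03 -0.0245 0 0;0 0.03 -0.0245 0 0;0 0.03 -0.0245 0 0;0 0.03 -0.0245 0 0;0 0.03 -0.0245 0 0;0 0.03 -0.0245 0 0;0 0.03 -0.0245 0 0;0 0.03 -0.0245 0 0;0 0 -0.033 0 0;0 0 -0.033 0 0;0 0 -0.033 0 0;0 0 -0.033 0 0;0 0 -0.033 0 0;0 0 -0.033 0 0;0 0 -0.033 0 0;0 0 -0.033 0 0;0 0 -0.033 0 0;0 0 0 0 0"

```text
clock: 11.6
ee_pos: [0.0047, 0.4522, 0.242]
orientation: [-3.14, -0.0, 1.561]
ft_force: [1.2, -0.6, 0.1]
finger_gap: 0.0004
grip_force: 0.0
```

Emit:
step_arm:
  moves: "0 -0.02 0 0 0;0 -0.02 0 0 0;0 -0.02 0 0 0;0 -0.02 0 0 0;0 -0.02 0 0 0;0 -0.02 0 0 0;0 0 0 0 0;0 0 0 0 0"

```text
clock: 12.4
ee_pos: [0.0069, 0.3329, 0.2421]
orientation: [3.142, -0.001, 1.554]
ft_force: [0.1, -0.1, 0.3]
finger_gap: 0.0007
grip_force: 0.0
```

```bash
python3 rd.py
```

```text
clock 12.4
ee_pos [0.0069, 0.3329, 0.2421]
orientation [3.1416, -0.0013, 1.5544]
qpos [-1.6942, -0.0127, 0.0086, 2.3023, 0.0004, 0.8507, -1.7023]
ft_force [0.1007, -0.0864, 0.2747]
finger_gap 0.0007
```

Emit:
step_arm:
  moves: "0 -0.01 0 0 0;0 -0.01 0 0 0;0 -0.01 0 0 0;0 -0.01 0 0 0;0 -0.01 0 0 0;0 -0.01 0 0 0;0 0 0 0 0;0 0 0 0 0"

```text
clock: 13.2
ee_pos: [0.0061, 0.2781, 0.2423]
orientation: [-3.141, -0.002, 1.555]
ft_force: [-0.3, -1.0, 0.2]
finger_gap: 0.0009
grip_force: 0.0
```

```bash
python3 rd.py
```

```text
clock 13.2
ee_pos [0.0061, 0.2781, 0.2423]
orientation [-3.1414, -0.0019, 1.5549]
qpos [-1.4696, -0.1186, -0.2211, 2.396, -0.0342, 0.8598, -1.6828]
ft_force [-0.269, -1.0457, 0.1589]
finger_gap 0.0009
```

Emit:
step_arm:
  moves: "0 -0.02 0 0 0;0 -0.02 0 0 0;0 -0.02 0 0 0;0 -0.02 0 0 0;0 0 0 0 0;0 0 0 0 0"

```text
clock: 13.8
ee_pos: [0.0076, 0.2607, 0.2629]
orientation: [-3.114, -0.041, 1.557]
ft_force: [0.3, -1.1, -0.9]
finger_gap: 0.0003
grip_force: 0.0
```

```bash
python3 rd.py
```

```text
clock 13.8
ee_pos [0.0076, 0.2607, 0.2629]
orientation [-3.114, -0.0412, 1.5571]
qpos [-0.8054, -0.2508, -0.7202, 2.3956, -0.2462, 0.9106, -1.3773]
ft_force [0.3008, -1.109, -0.9065]
finger_gap 0.0003
```

Emit:
step_arm:
  moves: "0 0.02 0 0 0;0 0.02 0 0 0;0 0.02 0 0 0;0 0.02 0 0 0;0 0.02 0 0 0;0 0.02 0 0 0;0 0 0 0 0;0 0 0 0 0"

```text
clock: 14.6
ee_pos: [0.0071, 0.3799, 0.2668]
orientation: [-3.113, -0.038, 1.562]
ft_force: [-0.7, 0.4, -0.1]
finger_gap: 0.0006
grip_force: 0.0
```

```bash
python3 rd.py
```

```text
clock 14.6
ee_pos [0.0071, 0.3799, 0.2668]
orientation [-3.1126, -0.0382, 1.5623]
qpos [-0.814, 0.0774, -0.8516, 2.1619, 0.0428, 0.8881, -1.6972]
ft_force [-0.7449, 0.3558, -0.0701]
finger_gap 0.0006
```

Tilt taken up at the reach limit persists. Tilting outward happens when stretched to the limit, so I'll do it where outward means -y: at azimuth -90°, clear of the analyser.

Emit:
step_arm:
  moves: "0 -0.0033 0.039 -0.02 0;0 -0.0033 0.039 -0.02 0;0 -0.0033 0.039 -0.02 0;0 -0.0033 0.039 -0.02 0;0 -0.0033 0.039 -0.02 0;0 -0.0033 0.039 -0.02 0;0 -0.0033 0.039 -0.02 0;0 -0.0033 0.039 -0.02 0;0 -0.0033 0.039 -0.02 0;0 -0.039 0.011 0 0;0 -0.039 0.011 0 0;0 -0.039 0.011 0 0;0 -0.039 0.011 0 0;0 -0.039 0.011 0 0;0 -0.039 0.011 0 0;0 -0.039 0.011 0 0;0 -0.039 0.011 0 0;0 -0.039 0.011 0 0"

```text
clock: 16.4
ee_pos: [0.4578, -0.0132, 0.4191]
orientation: [-3.113, -0.04, 1.56]
ft_force: [1.3, 0.6, 0.0]
finger_gap: 0.0008
grip_force: 0.0
```

```bash
python3 rd.py
```

```text
clock 16.4
ee_pos [0.4578, -0.0132, 0.4191]
orientation [-3.1131, -0.0405, 1.5597]
qpos [0.0742, 0.0741, -0.122, 1.7592, -0.034, 1.3351, -0.0497]
ft_force [1.2716, 0.6494, 0.0296]
finger_gap 0.0008
```

Emit:
step_arm:
  moves: "0 -0.0347 -0.0238 0 0;0 -0.0347 -0.0238 0 0;0 -0.0347 -0.0238 0 0;0 -0.0347 -0.0238 0 0;0 -0.0347 -0.0238 0 0;0 -0.0347 -0.0238 0 0;0 -0.0347 -0.0238 0 0;0 -0.0347 -0.0238 0 0;0 -0.0347 -0.0238 0 0;0 -0.0347 -0.0238 0 0;0 -0.015 -0.0375 -0.01 0;0 -0.015 -0.0375 -0.01 0;0 -0.015 -0.0375 -0.01 0;0 -0.015 -0.0375 -0.01 0;0 -0.015 -0.0375 -0.01 0;0 -0.015 -0.0375 -0.01 0;0 0 0 0 0"

```text
clock: 18.1
ee_pos: [-0.0126, -0.4466, 0.4755]
orientation: [-3.114, -0.039, 1.551]
ft_force: [0.6, -1.1, 0.0]
finger_gap: 0.0003
grip_force: 0.0
```

Emit:
step_arm:
  moves: "0 0 0 -0.04 0;0 0 0 -0.04 0;0 0 0 -0.04 0;0 0 0 -0.04 0;0 0 0 -0.04 0;0 0 0 -0.04 0;0 0 0 -0.04 0;0 0 0 0 0"

```text
clock: 18.9
ee_pos: [0.0001, -0.4558, 0.6852]
orientation: [-3.115, 0.003, 1.563]
ft_force: [0.4, 0.1, 0.2]
finger_gap: 0.0007
grip_force: 0.0
```

```bash
python3 rd.py
```

```text
clock 18.9
ee_pos [0.0001, -0.4558, 0.6852]
orientation [-3.1149, 0.0035, 1.5634]
qpos [0.3586, 0.0663, 1.2198, 1.2065, -0.0376, 1.9086, 1.5575]
ft_force [0.3881, 0.0549, 0.17]
finger_gap 0.0007
```

Emit:
step_arm:
  moves: "0 0 0 -0.04 0;0 0 0 -0.04 0;0 0 0 -0.04 0;0 0 0 -0.04 0;0 0 0 -0.04 0;0 0 0 0 0"

```text
clock: 19.5
ee_pos: [-0.0014, -0.4715, 0.7518]
orientation: [-3.123, 0.157, 1.562]
ft_force: [-0.3, -0.6, -0.6]
finger_gap: 0.0006
grip_force: 0.0
```

```bash
python3 rd.py
```

```text
clock 19.5
ee_pos [-0.0014, -0.4715, 0.7518]
orientation [-3.1233, 0.1573, 1.5624]
qpos [0.3001, 0.0393, 1.2562, 1.064, -0.0158, 1.9086, 1.5369]
ft_force [-0.2593, -0.5854, -0.6233]
finger_gap 0.0006
```

Emit:
step_arm:
  moves: "0 0 0 -0.05 0;0 0 0 -0.05 0;0 0 0 -0.05 0;0 0 0 -0.05 0;0 0 0 -0.05 0;0 -0.01 0 -0.049 0;0 -0.01 0 -0.049 0;0 -0.01 0 -0.049 0;0 -0.01 0 -0.049 0;0 -0.01 0 -0.049 0"

```text
clock: 20.5
ee_pos: [-0.0089, -0.4757, 0.8846]
orientation: [3.139, 0.452, 1.573]
ft_force: [-0.8, -1.0, 0.3]
finger_gap: 0.0006
grip_force: 0.0
```

```bash
python3 rd.py
```

```text
clock 20.5
ee_pos [-0.0089, -0.4757, 0.8846]
orientation [3.1385, 0.4524, 1.5728]
qpos [0.6709, 0.0106, 0.8399, 0.7741, 0.0161, 1.9084, 1.5205]
ft_force [-0.7667, -1.0143, 0.3227]
finger_gap 0.0006
```

Emit:
step_arm:
  moves: "0 -0.02 0 -0.045 0;0 -0.02 0 -0.045 0;0 -0.02 0 -0.045 0;0 -0.02 0 -0.045 0;0 -0.022 0 -0.044 0;0 -0.022 0 -0.044 0;0 -0.025 0 -0.043 0;0 0 0 0 0"

```text
clock: 21.3
ee_pos: [-0.0192, -0.4459, 1.008]
orientation: [3.123, 0.731, 1.561]
ft_force: [-0.7, 0.4, 0.4]
finger_gap: 0.0006
grip_force: 0.0
```

```bash
python3 rd.py
```

```text
clock 21.3
ee_pos [-0.0192, -0.4459, 1.008]
orientation [3.1231, 0.731, 1.5615]
qpos [0.8378, 0.0071, 0.6798, 0.4963, 0.0212, 1.9089, 1.5283]
ft_force [-0.7209, 0.3854, 0.4073]
finger_gap 0.0006
```

Tilt is now 42°, pointing inward and down. I'll return to the outer end of the track, keeping clear of the analyser body.

Emit:
step_arm:
  moves: "0 0.028 0 0.031 0;0 0.028 0 0.031 0;0 0.028 0 0.031 0;0 0.028 0 0.031 0;0 0.028 0 0.031 0;0 0.028 0 0.031 0;0 0.0165 0.039 -0.0148 0;0 0.0165 0.039 -0.0148 0;0 0.0165 0.039 -0.0148 0;0 0.0165 0.039 -0.0148 0;0 0.0165 0.039 -0.0148 0;0 0.0165 0.039 -0.0148 0;0 0.0165 0.039 -0.0148 0;0 0.0165 0.039 -0.0148 0;0 0.0165 0.039 -0.0148 0;0 0 0 0 0"

```text
clock: 22.9
ee_pos: [0.3318, -0.2486, 0.811]
orientation: [3.119, 0.714, 1.572]
ft_force: [-0.3, -0.3, -0.2]
finger_gap: 0.0007
grip_force: 0.0
```

```bash
python3 rd.py
```

```text
clock 22.9
ee_pos [0.3318, -0.2486, 0.811]
orientation [3.119, 0.7136, 1.5715]
qpos [1.322, -0.1992, -0.9576, 1.204, 0.4969, 1.7319, 0.5216]
ft_force [-0.2524, -0.308, -0.1896]
finger_gap 0.0007
```

Emit:
step_arm:
  moves: "0 0.04 0.0118 -0.007 0;0 0.04 0.0118 -0.007 0;0 0.04 0.0118 -0.007 0;0 0.04 0.0118 -0.007 0;0 0.04 0.0118 -0.007 0;0 0.04 0.0118 -0.007 0;0 0.04 0.0118 -0.007 0;0 0.04 0.0118 -0.007 0;0 0.04 0.0118 -0.007 0;0 0.04 0.0118 -0.007 0;0 0 0 0 0"

```text
clock: 24.0
ee_pos: [0.3476, 0.0414, 0.6081]
orientation: [3.036, 0.678, 1.564]
ft_force: [-0.2, -0.4, 1.1]
finger_gap: 0.0008
grip_force: 0.0
```

Emit:
step_arm:
  moves: "0 0.034 0.01 0.022 0;0 0.034 0.01 0.022 0;0 0.034 0.01 0.022 0;0 0.034 0.01 0.022 0;0 0.034 0.01 0.022 0;0 0.034 0.01 0.022 0;0 0.034 0.01 0.022 0;0 0.034 0.01 0.022 0;0 0.034 0.01 0.022 0;0 0 0 0 0;0 0 0 0 0"

```text
clock: 25.1
ee_pos: [0.4053, 0.1181, 0.3275]
orientation: [3.004, 0.632, 1.558]
ft_force: [-0.3, 0.7, 0.5]
finger_gap: 0.0004
grip_force: 0.0
```

```bash
python3 rd.py
```

```text
clock 25.1
ee_pos [0.4053, 0.1181, 0.3275]
orientation [3.0037, 0.6319, 1.5583]
qpos [0.1364, 0.4528, -1.1605, 1.9279, 0.8024, 1.6349, -1.2659]
ft_force [-0.2859, 0.6921, 0.496]
finger_gap 0.0004
```

```bash
cat > go.py <<'E'
import sys
from h import *
# usage: go.py x y z -> tool-axis shift from measured pose to that TCP target; prints tilt info
s=env.read_state();R=Ro.from_euler("xyz",s["orientation"]).as_matrix();p=np.array(s["ee_pos"])
print("clock",s["clock"],"p",p.round(4),"rpy",np.round(s["orientation"],3),"q",np.round(s["qpos"],2),"F",np.round(s["ft_force"],1))
print("z",R[:,2].round(3),"tilt",np.degrees(np.arccos(-R[2,2])).round(1),"y",R[:,1].round(3),"x",R[:,0].round(3))
print("turn to level y:",np.arctan2(R[2,1],R[2,0])+np.pi/2, "or",np.arctan2(R[2,1],R[2,0])-np.pi/2)
if len(sys.argv)>3:
    d=R.T@(np.array(sys.argv[1:4],float)-p);print("shift",d.round(4),"norm",np.linalg.norm(d).round(3))
E
python3 go.py .545 .19 .2
```

```text
clock 25.1 p [0.4053 0.1181 0.3275] rpy [3.004 0.632 1.558] q [ 0.14  0.45 -1.16  1.93  0.8   1.63 -1.27] F [-0.3  0.7  0.5]
z [ 0.13  -0.587 -0.799] tilt 36.9 y [0.991 0.069 0.111] x [ 0.01   0.807 -0.591]
turn to level y: 4.5267932958626 or 1.3852006422728071
shift [0.1348 0.1293 0.0779] norm 0.202
```

Emit:
step_arm:
  moves: "0 0.0225 0.0215 0.013 0;0 0.0225 0.0215 0.013 0;0 0.0225 0.0215 0.013 0;0 0.0225 0.0215 0.013 0;0 0.0225 0.0215 0.013 0;0 0.0225 0.0215 0.013 0;0 0 0 0 0;0 0 0 0 0"

```text
clock: 25.9
ee_pos: [0.5459, 0.1901, 0.2031]
orientation: [2.997, 0.63, 1.552]
ft_force: [0.0, 0.4, 0.1]
finger_gap: 0.0005
grip_force: 0.0
```

```bash
python3 go.py .545 .13 .09
```

```text
clock 25.9 p [0.5459 0.1901 0.2031] rpy [2.997 0.63  1.552] q [-0.1   0.84 -0.94  1.64  1.06  1.64 -1.31] F [0.  0.4 0.1]
z [ 0.133 -0.585 -0.8  ] tilt 36.9 y [0.991 0.067 0.116] x [ 0.015  0.808 -0.589]
turn to level y: 4.517454799191441 or 1.3758621456016482
shift [ 0.0181 -0.018   0.1255] norm 0.128
```

Emit:
step_arm:
  moves: "0 0 0 0 -0.06;0 0 0 0 -0.06;0 0 0 0 0"

```text
clock: 26.2
ee_pos: [0.5454, 0.1905, 0.2033]
orientation: [3.085, 0.642, 1.703]
ft_force: [0.2, 0.3, 0.2]
finger_gap: 0.0006
grip_force: 0.0
```

```bash
python3 go.py .5425 .14 .085
```

```text
clock 26.2 p [0.5454 0.1905 0.2033] rpy [3.085 0.642 1.703] q [-0.09  0.85 -0.96  1.64  1.07  1.65 -1.2 ] F [0.2 0.3 0.2]
z [ 0.135 -0.585 -0.8  ] tilt 36.9 y [0.985 0.165 0.045] x [-0.105  0.794 -0.599]
turn to level y: 4.637085260929398 or 1.4954926073396049
shift [ 0.031  -0.0165  0.1238] norm 0.129
```

Emit:
step_arm:
  moves: "0 0.0077 -0.004 0.031 0;0 0.0077 -0.004 0.031 0;0 0.0077 -0.004 0.031 0;0 0.0077 -0.0045 0.031 0;0 0 0 0 0;0 0 0 0 0"

```text
clock: 26.8
ee_pos: [0.5425, 0.1404, 0.084]
orientation: [3.086, 0.642, 1.702]
ft_force: [0.1, -0.2, 1.2]
finger_gap: 0.0004
grip_force: 0.0
```

```bash
python3 go.py .5425 .12 .0485; python3 - <<'E'
from h import *
import cv2
a=env.read_camera("wrist")[:,:,::-1];c=env.read_camera("side")[:,:,::-1]
o=np.zeros((600,800,3),np.uint8);o[:384,:512]=a;o[384:,:]=0
o[:390,512:]=cv2.resize(c[90:300,190:345],(288,390),interpolation=cv2.INTER_CUBIC);cv2.imwrite("pics/c4.png",o)
E
```

```text
clock 26.8 p [0.5425 0.1404 0.084 ] rpy [3.086 0.642 1.702] q [-0.05  0.98 -0.87  1.75  1.21  1.49 -1.31] F [ 0.1 -0.2  1.2]
z [ 0.133 -0.585 -0.8  ] tilt 36.9 y [0.985 0.164 0.044] x [-0.105  0.794 -0.599]
turn to level y: 4.638480187512567 or 1.4968875339227732
shift [ 0.005  -0.0049  0.0404] norm 0.041
```

View pics/c4.png

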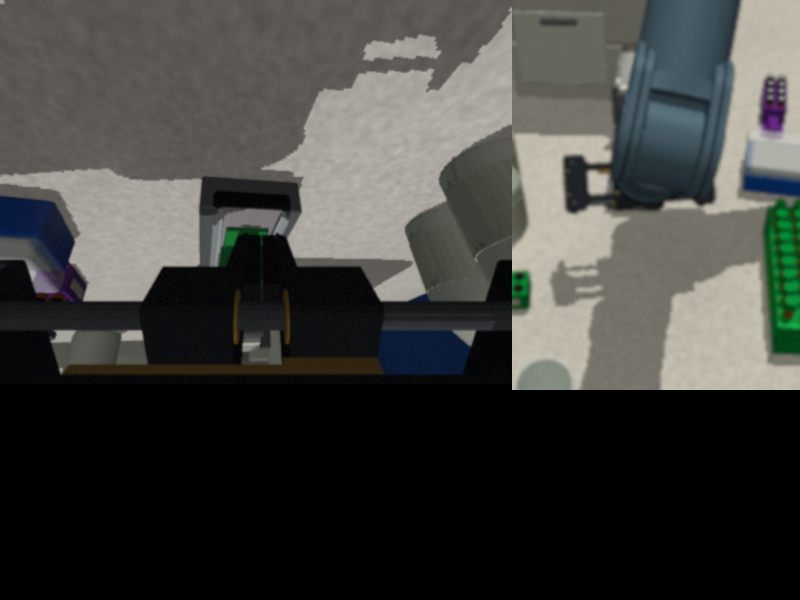

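The view shows the closed fingertips at (262,236) over the track, with the carrier's handle just ahead at (243,240). Next I descend and push.

Emit:
step_arm:
  moves: "0 0.0025 -0.0025 0.02 0;0 0.0025 -0.0025 0.02 0;0 0 0 0 0;0 -0.0039 -0.0009 0.0029 0;0 -0.0039 -0.0009 0.0029 0;0 -0.0039 -0.0009 0.0029 0;0 -0.0039 -0.0009 0.0029 0;0 -0.0039 -0.0009 0.0029 0;0 -0.0039 -0.0009 0.0029 0;0 -0.0039 -0.0009 0.0029 0;0 -0.0039 -0.0009 0.0029 0"

```text
clock: 28.0
ee_pos: [0.5414, 0.0807, 0.047]
orientation: [3.088, 0.641, 1.705]
ft_force: [-0.1, 2.1, 0.9]
finger_gap: 0.0003
grip_force: 1.1
```

```bash
python3 go.py .5425 .07 .0485
```

```text
clock 28.0 p [0.5414 0.0807 0.047 ] rpy [3.088 0.641 1.705] q [ 0.03  1.   -0.83  1.84  1.29  1.41 -1.33] F [-0.1  2.1  0.9]
z [ 0.133 -0.585 -0.8  ] tilt 36.8 y [0.985 0.165 0.043] x [-0.107  0.794 -0.598]
turn to level y: 4.640262184156748 or 1.4986695305669553
shift [-0.0095 -0.0006  0.0052] norm 0.011
```

Emit:
step_arm:
  moves: "0 -0.005 0.0001 0.0014 0;0 -0.0039 -0.0009 0.0029 0;0 -0.0039 -0.0009 0.0029 0;0 -0.0039 -0.0009 0.0029 0;0 -0.0039 -0.0009 0.0029 0;0 -0.0039 -0.0009 0.0029 0;0 -0.0039 -0.0009 0.0029 0;0 -0.0039 -0.0009 0.0029 0;0 -0.0039 -0.0009 0.0029 0;0 -0.0039 -0.0009 0.0029 0"

```text
clock: 29.0
ee_pos: [0.5416, 0.0318, 0.0488]
orientation: [3.087, 0.641, 1.705]
ft_force: [-0.0, 4.0, 2.2]
finger_gap: 0.0003
grip_force: 2.4
```

```bash
python3 go.py .5420 .0 .0485
```

```text
clock 29.0 p [0.5416 0.0318 0.0488] rpy [3.087 0.641 1.705] q [ 0.11  0.97 -0.81  1.89  1.32  1.37 -1.3 ] F [-0.   4.   2.2]
z [ 0.134 -0.584 -0.8  ] tilt 36.8 y [0.985 0.166 0.043] x [-0.107  0.794 -0.598]
turn to level y: 4.639789802564386 or 1.4981971489745929
shift [-0.0251 -0.0048  0.0188] norm 0.032
```

Emit:
step_arm:
  moves: "0 -0.0039 -0.0008 0.0029 0;0 -0.0039 -0.0008 0.0029 0;0 -0.0039 -0.0008 0.0029 0;0 -0.0039 -0.0008 0.0029 0;0 -0.0039 -0.0008 0.0029 0;0 -0.0039 -0.0008 0.0029 0;0 -0.0039 -0.0008 0.0029 0;0 -0.0039 -0.0008 0.0029 0;0 -0.0039 -0.0008 0.0029 0;0 -0.0039 -0.0008 0.0029 0;0 -0.0039 -0.0008 0.0029 0;0 -0.0024 -0.0005 0.0018 0"

```text
clock: 30.2
ee_pos: [0.5416, -0.0264, 0.0485]
orientation: [3.088, 0.642, 1.704]
ft_force: [-1.2, 6.2, 3.8]
finger_gap: 0.0006
grip_force: 3.1
```

```bash
python3 go.py .5415 -.05 .0485
```

```text
clock 30.2 p [ 0.5416 -0.0264  0.0485] rpy [3.088 0.642 1.704] q [ 0.2   0.94 -0.79  1.94  1.37  1.31 -1.26] F [-1.2  6.2  3.8]
z [ 0.133 -0.586 -0.8  ] tilt 36.9 y [0.985 0.165 0.043] x [-0.107  0.794 -0.599]
turn to level y: 4.640771985315224 or 1.4991793317254305
shift [-0.0188 -0.004   0.0138] norm 0.024
```

Emit:
step_arm:
  moves: "0 -0.0016 -0.0003 0.0012 0;0 -0.0016 -0.0003 0.0012 0;0 -0.0016 -0.0003 0.0012 0;0 -0.0016 -0.0003 0.0012 0;0 -0.0016 -0.0003 0.0012 0;0 -0.0016 -0.0003 0.0012 0;0 -0.0016 -0.0003 0.0012 0"

```text
clock: 30.9
ee_pos: [0.5417, -0.0395, 0.0485]
orientation: [3.088, 0.641, 1.705]
ft_force: [-1.3, 7.5, 5.8]
finger_gap: 0.0007
grip_force: 3.7
```

Emit:
step_arm:
  moves: "0 -0.0008 -0.0002 0.0006 0;0 -0.0008 -0.0002 0.0006 0;0 -0.0008 -0.0002 0.0006 0;0 -0.0008 -0.0002 0.0006 0;0 -0.0008 -0.0002 0.0006 0"

```text
clock: 31.4
ee_pos: [0.5416, -0.0445, 0.0484]
orientation: [3.088, 0.641, 1.705]
ft_force: [-1.6, 6.9, 5.1]
finger_gap: 0.0005
grip_force: 3.6
```

Emit:
step_arm:
  moves: "0 -0.0008 -0.0002 0.0006 0;0 -0.0008 -0.0002 0.0006 0;0 -0.0008 -0.0002 0.0006 0;0 -0.0008 -0.0002 0.0006 0;0 -0.0008 -0.0002 0.0006 0"

```text
clock: 31.9
ee_pos: [0.5414, -0.0505, 0.0482]
orientation: [3.088, 0.642, 1.705]
ft_force: [-1.4, 3.7, 2.8]
finger_gap: 0.0002
grip_force: 1.9
```

Emit:
step_arm:
  moves: "0 -0.0008 -0.0002 0.0006 0;0 -0.0008 -0.0002 0.0006 0;0 -0.0008 -0.0002 0.0006 0;0 -0.0008 -0.0002 0.0006 0"

```text
clock: 32.3
ee_pos: [0.5413, -0.0545, 0.0482]
orientation: [3.088, 0.642, 1.705]
ft_force: [1.1, 4.2, 3.3]
finger_gap: 0.0004
grip_force: 1.9
```

Emit:
step_arm:
  moves: "0 -0.0008 -0.0002 0.0006 0;0 -0.0008 -0.0002 0.0006 0;0 -0.0008 -0.0002 0.0006 0;0 -0.0008 -0.0002 0.0006 0"

```text
clock: 32.7
ee_pos: [0.5414, -0.0556, 0.0481]
orientation: [3.087, 0.638, 1.707]
ft_force: [-2.3, 13.5, 6.4]
finger_gap: 0.0007
grip_force: 6.4
```

Emit:
step_arm:
  moves: "0 -0.0006 -0.0001 0.0005 0;0 -0.0006 -0.0001 0.0005 0"

```text
clock: 32.9
ee_pos: [0.5415, -0.0558, 0.0481]
orientation: [3.086, 0.636, 1.708]
ft_force: [-4.0, 16.0, 9.1]
finger_gap: 0.0004
grip_force: 8.1
```

Emit:
step_arm:
  moves: "0 -0.0006 -0.0001 0.0005 0;0 -0.0006 -0.0001 0.0005 0"

```text
clock: 33.1
ee_pos: [0.5416, -0.056, 0.0481]
orientation: [3.086, 0.634, 1.709]
ft_force: [-4.8, 19.8, 11.4]
finger_gap: 0.0004
grip_force: 9.9
```

Force is rising without the 6 N plateau, so this looks like a jam. I'll ease off and look.

Emit:
step_arm:
  moves: "0 0.0024 0.0006 -0.0018 0;0 0.0024 0.0006 -0.0018 0;0 0 0 0 0"

```text
clock: 33.4
ee_pos: [0.5415, -0.0551, 0.0479]
orientation: [3.088, 0.642, 1.705]
ft_force: [-0.7, 6.1, 1.9]
finger_gap: 0.0005
grip_force: 2.9
```

```bash
python3 go.py; python3 - <<'E'
from h import *
import cv2
a=env.read_camera("wrist")[:,:,::-1];c=env.read_camera("side")[:,:,::-1];t=env.read_camera("top")[:,:,::-1]
rs=lambda i,w,h:cv2.resize(i,(w,h),interpolation=cv2.INTER_CUBIC)
o=np.zeros((600,800,3),np.uint8);o[:330,:520]=rs(a[160:325,130:390],520,330)
o[:330,520:]=rs(c[100:212,210:305],280,330);o[330:,:640]=rs(t[155:222,255:413],640,270);cv2.imwrite("pics/c5.png",o)
E
```

```text
clock 33.4 p [ 0.5415 -0.0551  0.0479] rpy [3.088 0.642 1.705] q [ 0.25  0.93 -0.78  1.96  1.4   1.28 -1.24] F [-0.7  6.1  1.9]
z [ 0.133 -0.585 -0.8  ] tilt 36.9 y [0.985 0.165 0.043] x [-0.107  0.794 -0.599]
turn to level y: 4.641299087667093 or 1.4997064340772996
```

View pics/c5.png

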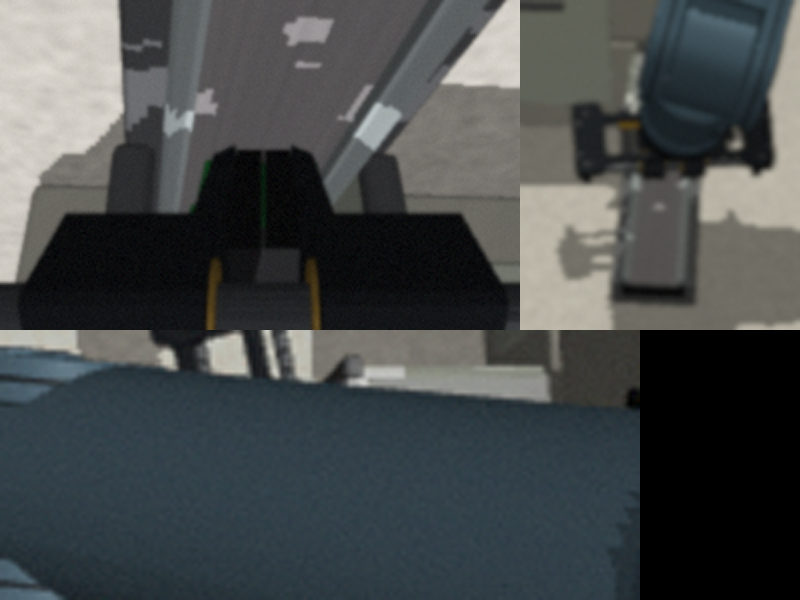

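Fingertips are centred between the curbs (crop 200–335). Round hinge posts sit beside the mouth at (130,180) and (380,185), with the gripper's body close to them. I'll locate the contact from the wrist moment.

```bash
cat > tq.py <<'E'
from h import *
s=env.read_state();print(s["clock"],np.round(s["ee_pos"],4),"F",np.round(s["ft_force"],2),"T",np.round(s["wrist_torque"],3),s["grip_force"])
E
python3 tq.py
```

```text
33.55 [ 0.5414 -0.0552  0.0478] F [-1.21  6.16  3.35] T [1.095 0.224 0.054] 2.8775475964379638
```

Emit:
step_arm:
  moves: "0 -0.0024 -0.0006 0.0018 0;0 -0.0012 -0.0003 0.0009 0;0 0 0 0 0"

```text
clock: 33.85
ee_pos: [0.5415, -0.056, 0.0478]
orientation: [3.087, 0.635, 1.708]
ft_force: [-3.6, 14.5, 7.1]
finger_gap: 0.0006
grip_force: 7.6
```

```bash
python3 tq.py
```

```text
33.85 [ 0.5415 -0.056   0.0478] F [-3.55 14.48  7.1 ] T [ 2.069  0.586 -0.005] 7.634110100898397
```

Emit:
step_arm:
  moves: "0 0.005 0.001 -0.0036 0;0 0.005 0.001 -0.0036 0;0 0 0 0 0"

```text
clock: 34.15
ee_pos: [0.5411, -0.0481, 0.0475]
orientation: [3.089, 0.643, 1.705]
ft_force: [-0.2, 0.0, 0.8]
finger_gap: 0.0004
grip_force: 0.0
```

```bash
python3 tq.py;  python3 go.py .5415 -.0431 .0505
```

```text
34.15 [ 0.5411 -0.0481  0.0475] F [-0.19  0.    0.77] T [0.531 0.178 0.011] 0.0
clock 34.15 p [ 0.5411 -0.0481  0.0475] rpy [3.089 0.643 1.705] q [ 0.24  0.93 -0.78  1.96  1.39  1.29 -1.25] F [-0.2  0.   0.8]
z [ 0.132 -0.587 -0.799] tilt 37.0 y [0.986 0.164 0.042] x [-0.107  0.793 -0.6  ]
turn to level y: 4.642806743834283 or 1.5012140902444902
shift [ 0.0021  0.0014 -0.0052] norm 0.006
```

```bash
python3 - <<'E'
from h import *
p=np.array([.5415,-.0551,.0479]);o=[3.088,.642,1.705]
for n,x,y in(("L",208,5),("L",183,190),("R",447,20),("R",333,180)):print(n,wray(130+x/2,160+y/2,.037,p,o).round(4))
for n,x,y in(("Lpost",130,146),("Rpost",378,156)):
  for z in(.04,.07,.1):print(n,z,wray(130+x/2,160+y/2,z,p,o).round(4))
import cv2
a=cv2.imread("pics/c5.png")[120:240,150:420];cv2.imwrite("pics/c6.png",np.clip(cv2.resize(a,(800,356),interpolation=cv2.INTER_CUBIC).astype(float)*2.2,0,255).astype(np.uint8))
E
```

```text
L [0.5203 0.0132 0.037 ]
L [ 0.5203 -0.0738  0.037 ]
R [0.5659 0.014  0.037 ]
R [ 0.5646 -0.0633  0.037 ]
Lpost 0.04 [ 0.5057 -0.0388  0.04  ]
Lpost 0.07 [0.5096 0.0227 0.07  ]
Lpost 0.1 [0.5136 0.0842 0.1   ]
Rpost 0.04 [ 0.5702 -0.0397  0.04  ]
Rpost 0.07 [0.5437 0.0222 0.07  ]
Rpost 0.1 [0.5172 0.0842 0.1   ]
```

View pics/c6.png

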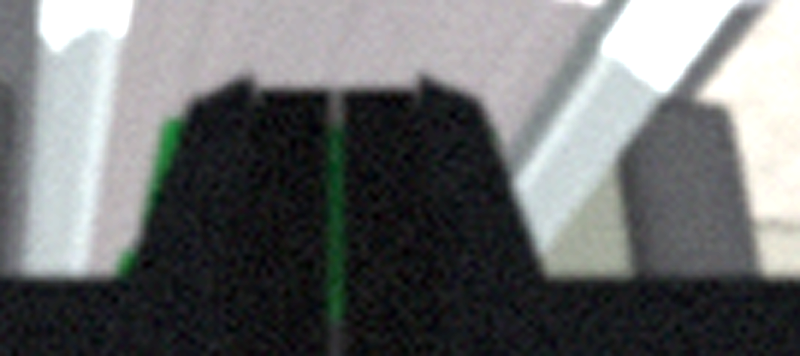

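```bash
python3 - <<'E'
from h import *
p=np.array([.5415,-.0551,.0479]);o=[3.088,.642,1.705]
f=lambda x,y,z:wray(130+(150+x/2.963)/2,160+(120+y/2.963)/2,z,p,o).round(4)
print("foot corner",f(163,120,.034),f(178,118,.034),"post",f(670,95,.03),f(730,105,.03),"slit top",f(336,128,.05),f(336,318,.05))
R=Ro.from_euler("xyz",o).as_matrix()
for x in(-.009,.009):print("tip edge",(p+R@[x,0,.011]).round(4))
E
```

```text
foot corner [ 0.5257 -0.0588  0.034 ] [ 0.5271 -0.0582  0.034 ] post [ 0.5775 -0.0577  0.03  ] [ 0.5846 -0.0595  0.03  ] slit top [ 0.5362 -0.0247  0.05  ] [ 0.5436 -0.0684  0.05  ]
tip edge [ 0.5439 -0.0687  0.0445]
tip edge [ 0.542  -0.0544  0.0337]
```

The moment puts the contact at the fingertip, so it is not a gripper-body collision. Fz (+11) and Fx (-5) are large because the fingers press the tail down and sideways, which multiplies the track friction. I'll push again with a slight upward component and the tool 1 mm to -x to unload that.

Emit:
step_arm:
  moves: "0 -0.0015 -0.0014 0.0013 0;0 -0.0016 -0.0003 0.0012 0;0 -0.0016 -0.0003 0.0012 0;0 0 0 0 0;0 -0.0009 -0.0001 0.0002 0;0 -0.0009 -0.0001 0.0002 0"

```text
clock: 34.75
ee_pos: [0.5402, -0.0552, 0.0481]
orientation: [3.089, 0.641, 1.705]
ft_force: [-0.5, 2.1, -2.0]
finger_gap: 0.0005
grip_force: 1.4
```

Emit:
step_arm:
  moves: "0 -0.0009 -0.0001 0.0002 0;0 -0.0009 -0.0001 0.0002 0;0 -0.0009 -0.0001 0.0002 0"

```text
clock: 35.05
ee_pos: [0.5404, -0.0559, 0.049]
orientation: [3.088, 0.638, 1.707]
ft_force: [-2.4, 7.2, -2.4]
finger_gap: 0.0006
grip_force: 4.1
```

Emit:
step_arm:
  moves: "0 -0.0009 -0.0001 0.0002 0;0 -0.0009 -0.0001 0.0002 0"

```text
clock: 35.25
ee_pos: [0.5404, -0.0571, 0.0497]
orientation: [3.088, 0.637, 1.707]
ft_force: [-1.5, 7.4, -1.9]
finger_gap: 0.0001
grip_force: 4.2
```

It moves now, at a steady 7.4 N. I'll continue slowly.

Emit:
step_arm:
  moves: "0 -0.0007 -0.0002 0.0004 0;0 -0.0007 -0.0002 0.0004 0;0 -0.0007 -0.0002 0.0004 0"

```text
clock: 35.55
ee_pos: [0.5404, -0.0596, 0.0501]
orientation: [3.088, 0.638, 1.707]
ft_force: [-0.8, 8.2, -1.0]
finger_gap: 0.0005
grip_force: 3.9
```

Emit:
step_arm:
  moves: "0 -0.0007 -0.0002 0.0004 0;0 -0.0007 -0.0002 0.0004 0"

```text
clock: 35.75
ee_pos: [0.5403, -0.0613, 0.0503]
orientation: [3.087, 0.638, 1.707]
ft_force: [-1.5, 8.0, -1.6]
finger_gap: 0.0005
grip_force: 3.8
```

Emit:
step_arm:
  moves: "0 -0.0006 -0.0001 0.0004 0;0 -0.0006 -0.0001 0.0004 0"

```text
clock: 35.95
ee_pos: [0.5403, -0.0616, 0.0503]
orientation: [3.087, 0.636, 1.708]
ft_force: [-2.0, 11.2, -0.2]
finger_gap: 0.0004
grip_force: 5.7
```

Emit:
step_arm:
  moves: "0 -0.0006 -0.0001 0.0004 0;0 -0.0006 -0.0001 0.0004 0"

```text
clock: 36.15
ee_pos: [0.5404, -0.0618, 0.0501]
orientation: [3.087, 0.634, 1.709]
ft_force: [-2.6, 14.8, -0.2]
finger_gap: 0.0003
grip_force: 7.1
```

Sharp rise to 14.8 N after exactly 6 mm of the ~8 N plateau, so the carrier is home. I'll hold one beat, then draw straight back.

Emit:
step_arm:
  moves: "0 0 0 0 0;0 0 0 0 0"

```text
clock: 36.35
ee_pos: [0.5404, -0.0618, 0.0502]
orientation: [3.087, 0.634, 1.709]
ft_force: [-2.6, 13.5, -0.7]
finger_gap: 0.0005
grip_force: 6.6
```

Emit:
step_arm:
  moves: "0 0.002 0.0004 -0.0015 0;0 0.004 0.0008 -0.003 0;0 0.008 0.0016 -0.006 0;0 0.012 0.0025 -0.009 0;0 0.012 0.0025 -0.009 0;0 0.016 0.003 -0.012 0;0 0.016 0.003 -0.012 0;0 0.016 0.003 -0.012 0;0 0.016 0.003 -0.012 0;0 0.01 0.003 -0.03 0;0 0.01 0.003 -0.03 0;0 0.01 0.003 -0.03 0;0 0.02 0.003 -0.03 0;0 0.02 0.003 -0.03 0;0 0 0 0 0;0 0 0 0 0"

```text
clock: 37.95
ee_pos: [0.5256, 0.2096, 0.1305]
orientation: [3.088, 0.642, 1.707]
ft_force: [0.8, -0.9, -1.1]
finger_gap: 0.0005
grip_force: 0.0
```

```bash
python3 go.py; python3 - <<'E'
from h import *
import cv2
a=env.read_camera("wrist")[:,:,::-1];c=env.read_camera("side")[:,:,::-1];t=env.read_camera("top")[:,:,::-1]
rs=lambda i,w,h:cv2.resize(i,(w,h),interpolation=cv2.INTER_CUBIC)
o=np.zeros((600,800,3),np.uint8);o[:300,:400]=rs(a,400,300)
o[:300,400:]=rs(c[70:220,150:350],400,300);o[300:]=rs(t[155:215,250:410],800,300);cv2.imwrite("pics/c7.png",o)
E
```

```text
clock 37.95 p [0.5256 0.2096 0.1305] rpy [3.088 0.642 1.707] q [-0.16  0.95 -0.92  1.68  1.12  1.59 -1.31] F [ 0.8 -0.9 -1.1]
z [ 0.134 -0.585 -0.8  ] tilt 36.9 y [0.985 0.167 0.043] x [-0.108  0.794 -0.599]
turn to level y: 4.6410455433433295 or 1.4994528897535364
```

View pics/c7.png

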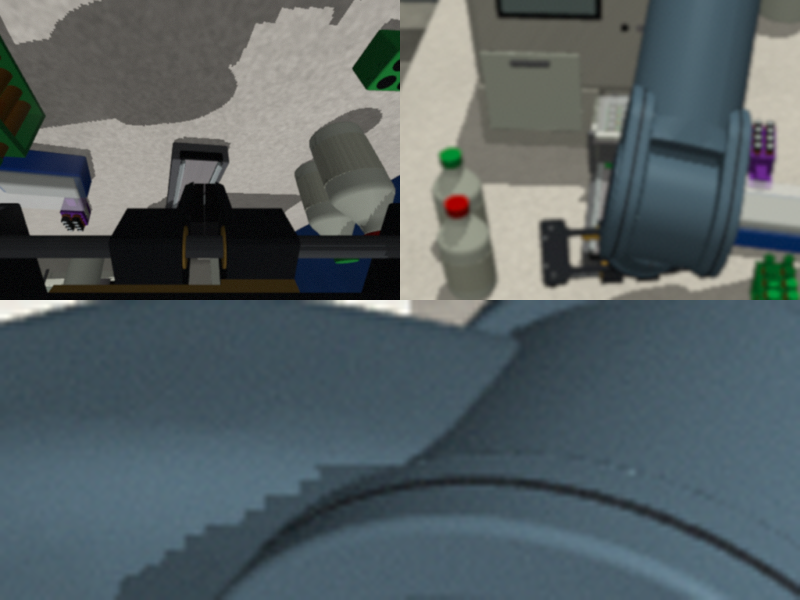

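The arm hides the mouth, and a small green spot shows in the side view at about (252,162). I'll clear the arm and check the green pixels by number.

Emit:
step_arm:
  moves: "0 0.01 -0.03 -0.035 0;0 0.01 -0.03 -0.035 0;0 0.01 -0.03 -0.035 0;0 0.01 -0.03 -0.035 0;0 0.01 -0.03 -0.035 0;0 0.01 -0.03 -0.035 0;0 0 0 0 0"

```text
clock: 38.8
ee_pos: [0.3103, 0.3522, 0.257]
orientation: [3.089, 0.637, 1.712]
ft_force: [0.2, -0.2, 0.5]
finger_gap: 0.0003
grip_force: 0.0
```

```bash
cat > g.py <<'E'
from h import *
import cv2
for n,r in(("side",(100,215,225,290)),("top",(155,215,250,410))):
    i=env.read_camera(n)[r[0]:r[1],r[2]:r[3]].astype(int)
    m=(i[...,1]>i[...,0]+25)&(i[...,1]>i[...,2]+25);v,u=np.nonzero(m)
    print(n,m.sum(),(i.mean((0,1))).round())
    if m.sum():
        u=u+r[2];v=v+r[0];print(u.min(),u.max(),v.min(),v.max());
        k=v.argmax() if n=="side" else u.argmin()
        for z in(.034,.05,.078):print(z,"outermost green",ray(n,u[k],v[k],z).round(3))
E
python3 g.py; python3 go.py
```

```text
side 21 [130. 129. 119.]
253 263 152 153
0.034 outermost green [ 0.558 -0.073  0.034]
0.05 outermost green [ 0.557 -0.053  0.05 ]
0.078 outermost green [ 0.555 -0.019  0.078]
top 13 [133. 133. 127.]
391 394 175 193
0.034 outermost green [ 0.566 -0.188  0.034]
0.05 outermost green [ 0.563 -0.182  0.05 ]
0.078 outermost green [ 0.558 -0.173  0.078]
clock 38.9 p [0.3147 0.3487 0.2547] rpy [3.087 0.643 1.705] q [-0.46  0.79 -1.09  1.68  0.79  1.8  -1.61] F [ 0.5 -0.7 -0.4]
z [ 0.134 -0.586 -0.799] tilt 36.9 y [0.985 0.166 0.044] x [-0.107  0.793 -0.599]
turn to level y: 4.63990653535596 or 1.4983138817661668
```

The side view shows only a 2-row green sliver under the shut flap, with the tail about 10 mm inside. The nose shows through the clear cover at y≈-0.185. That matches home, and the arm is clear, so I'm handing in.

```bash
python3 -c "
from plant import env
print(env.job_done())"
```

```text
the job is handed in; nothing more can be done
None
```

The carrier is loaded and the job is handed in at about 39 s: it is upright, nose in, and home by feel (6 mm at about 8 N, then a sharp rise to 14.8 N), the flap looks shut behind it, and I touched nothing else; an earlier jam just before docking reached 20 N at the wrist, before the plunger travel was felt.

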